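Square up the pile of test coupons

TASK

Take the two aluminium coupons off the sloping drying rests and lay them flat on top of the three in the squaring block, then tap the sides of the pile until all five coupons lie in one tidy stack, every edge flush against the block's two side posts and its end post. Leave the glassware, bottles and carton standing where they are.

Things in the scene. Friction and masses are not known exactly. Their poses are not given: they have to be found in the camera images.
- block: squaring block, bolted down; origin on the bench (z 0) under the middle of where a squared pile sits. Grey bed 10 mm high, x -23 to +42, y -40 to +62 mm: squared coupons overhang it by 7 mm at -x and 10 mm at -y, so a tool can reach below them there. Steel posts on its +x side and +y end; -x and -y sides open. Coupons lie with their 60 mm width along its x, 100 mm length along its y.
- side_posts (a point): point midway between the block's two side posts (each 12 x 14 mm in its x, y, tops at z 46 mm) on the line of their inner faces, 30 mm to the block's +x of its origin, at z 28 mm. The posts stand at the block's y +27 to +41 and -38 to -24 mm; the 51 mm between them is open for a finger.
- end_post (a point): middle of the inner face of the block's end post (30 mm wide along its x, 12 mm thick, top at z 46 mm), 50 mm to the block's +y of its origin, at z 28 mm.
- flush_spot (a point): point on top of the block's bed (z 10 mm), directly over the block's origin; the centre of every coupon lies over it when its edges are flush against all three posts.
- rest_a: white drying rest, bolted down, foot 95 x 118 x 6 mm; origin under the foot's middle, z 0. Two rails (y +-30 to +-50 mm) rise at 35 degrees toward its +x; a coupon lies across them, centre 62 mm up, against a 6 mm lip at each rail's low end and between 6 mm side cheeks. The 60 mm between the rails is open down to the foot for fingers at the coupon's low and high edges. Lift it square to the slope.
- rest_b: white drying rest, bolted down, foot 95 x 118 x 6 mm; origin under the foot's middle, z 0. Two rails (y +-30 to +-50 mm) rise at 35 degrees toward its +x; a coupon lies across them, centre 62 mm up, against a 6 mm lip at each rail's low end and between 6 mm side cheeks. The 60 mm between the rails is open down to the foot for fingers at the coupon's low and high edges. Lift it square to the slope.
- pile_1_mid (a point): loose aluminium test coupon, a plate 60 x 100 x 6 mm (its x, y, z), about 0.1 kg; this point is its centre. One of the three coupons that start as an untidy pile lying flat on the squaring block, 6 to 18 mm short of the posts and turned up to 0.12 rad; this one starts at the bottom. 
- pile_2_mid (a point): loose aluminium test coupon, a plate 60 x 100 x 6 mm (its x, y, z), about 0.1 kg; this point is its centre. One of the three coupons that start as an untidy pile lying flat on the squaring block, 6 to 18 mm short of the posts and turned up to 0.12 rad; this one starts in the middle. 
- pile_3_mid (a point): loose aluminium test coupon, a plate 60 x 100 x 6 mm (its x, y, z), about 0.1 kg; this point is its centre. One of the three coupons that start as an untidy pile lying flat on the squaring block, 6 to 18 mm short of the posts and turned up to 0.12 rad; this one starts on top. 
- slope_a_mid (a point): loose aluminium test coupon, a plate 60 x 100 x 6 mm (its x, y, z), about 0.1 kg; this point is its centre. It starts on rest_a, tilted 35 degrees: its own +x points up the slope, its +z out of the upper face. Only its 60 mm width fits between fingers: straddle it at mid-length, fingers square to the face.
- slope_b_mid (a point): loose aluminium test coupon, a plate 60 x 100 x 6 mm (its x, y, z), about 0.1 kg; this point is its centre. It starts on rest_b, tilted 35 degrees: its own +x points up the slope, its +z out of the upper face. Only its 60 mm width fits between fingers: straddle it at mid-length, fingers square to the face.
- beaker: small clear glass beaker, 54 mm across, 69 mm tall, loose bystander; origin at the centre of its underside.
- dropper_bottle: white dropper bottle with a pointed tip, 37 mm across, 133 mm tall, loose bystander; origin at the centre of its underside.
- carton: small upright folding carton, 26 x 60 x 70 mm (its x, y, z), loose bystander; origin at the centre of its underside.
- cup: clear disposable cup, 75 mm across, 72 mm tall, loose bystander; origin at the centre of its underside.
- grey_cap_bottle: white reagent bottle with a grey cap, 70 x 84 x 195 mm (its x, y, z), loose bystander; origin at the centre of its underside.
- petri_dish: clear petri dish with lid, 91 mm across, 15 mm tall, loose bystander; origin at the centre of its underside.
Not all that is in view belongs to the job. Leave any blue look-alike of the part that bears slope_a_mid alone.

How it is judged:
By the outcome, as a careful person would: the job done as asked, in the order asked, and still so for the second after the job is handed in, with the robot touching nothing.
It also fails if it takes over 72 s, if anything falls off the work surface, if the arm or the gripper's body presses on something with over 40 N, if the wrist force passes 120 N, or if a joint passes its speed limit or range.

ROBOT

A 6-joint arm with a two-finger parallel gripper is mounted at the origin on a cart in front of the work surface, level with it; the furniture and walls round the work are solid. World frame = base frame: x ahead of the robot, y to its left, z up, the work surface at z = 0. Lengths are in m, angles in rad, forces in N, time in s.
With the tool pointing down it reaches from about 0.3 to 0.875 m from the base axis. Payload 6.4 kg.
Tool frame: the origin (TCP) lies between the finger pads; the fingertips stand 19 mm ahead of it and the grasp point (between the pads) is the TCP (ctrl.tips_ahead is the z of the fingertips in the tool frame, in m); z points along the fingers, y is the line along which they close (so a half turn about z gives the same grasp; the last joint's range is limited). The gripper opens to 85 mm and grips with 20 to 120 N. Pads are 22 mm wide; open, the fingers measure 114 mm over their backs; the gripper's body (76 mm by 85 mm) begins 54 mm behind the grasp point. The pads swing forward as they close: fully open they stand 13 mm farther back than shut.
Start: joints at [-1.38, 0.181, 1.607, -0, 1.354, -0.206], TCP at [0.222, -0.53, 0.25] pointing down, gripper open.
Joint ranges: [-2.99, 2.99], [-0.89, 2.07], [0.3, 2.58], [-1.14, 4.28], [0, 2.63], [-3.12, 3.12]. Speed limits (rad/s): [2.57, 2.57, 3.01, 3.14, 3.14, 3.14].

INTERFACE

Orientations are given as a unit quaternion [w, x, y, z].
In Python, from bench import readout, vision, ctrl gives the robot as it stands.
- The arm moves only by the tool play_rows, never from a script. Its arguments are lists of equal length, an entry for each row: "xyz": the shift along the tool's x, y, z in mm, a list of three; "rot": the turn, a rotation vector about the tool's x, y, z in rad, a list of three; "grip": the opening, from 0 (shut) to 1 (fully open). In form: {"xyz": [[x, y, z], ...], "rot": [[rx, ry, rz], ...], "grip": [grip, ...]}. A call has exactly 10 rows; each row is the pose to reach, as a shift and turn from the pose commanded when the call began, along the tool's axes at that moment; what a row does not reach only later rows make up. A row lasts 1/8 s, in which the tool goes at most 62.5 mm and 10.7 degrees, less where a joint would pass 70% of its speed; a pose out of reach is approached as far as the arm can. A call with a gripper value outside its range is refused whole. The fingers move at their own pace and stop on an object; the grip force is fixed at half the most. Time passes only in rows, so rows that repeat a pose let the fingers close, or fill a call up. It gives the time, the measured TCP pose, the force, the opening and the grip force at its end, in the units of the state.
- readout.get_obs(): the state, without advancing time (a new reading comes with each control period).
- vision.camera(name): name is "side" or "top"; returns a dict with "color" (384x512x3 uint8, red, green, blue), "depth" (384x512 float32, m along the optical axis (not along the pixel's ray), 0 where there is no reading), "camera_matrix" (3x3 intrinsics, pixels), "k1" (the pictures are not rectified: a ray, as slopes to the right and down, at radius r is drawn at 1 + k1 r^2 times it, then the intrinsics apply), "extrinsics" (4x4, takes a point from camera to world coordinates). Camera axes: x right, y down, z forward; pixel columns grow to the right and rows downward; lengths in m; the calibration is good to about 2 mm. A picture is of the moment at which its call begins.
- ctrl.hand_in(): hands the job in; it is judged then, once.
The state is a dict: "time_s": time; "q": joint angles; "dq": joint speeds; "joint_efforts": joint torques, N m; "eef_pos": TCP position; "eef_rot": TCP orientation; "wrist_force": force on the tool from outside, world axes, zero at the start; "torque": the same for the moment, N m; "opening": opening from 0.0 (shut) to 1.0 (fully open); "grasp_force": force on a finger pad.
Only numpy, scipy, OpenCV 4.12 (cv2) and the standard library are available. Lean on these libraries where they do the work, as an engineer would, in place of code of your own. Each camera call takes 0.05 s, during which the arm holds its last target. There are 200 camera calls.

## Working session

There is one attempt and no reset: what is moved stays moved. The work goes in short steps, Python scripts to look and compute and a tool call to move; the robot and the scene stay as the last step left them, time stands still between calls to the robot, and variables do not carry over. Pictures are saved under pics/ and viewed, at most 10 in all, crops included, and the job is handed in when it is done.

Besides the shell and the picture viewer there is one more tool, called as name(argument=value, ...), one argument or row to a line, values as JSON. play_rows: Moves the arm, as the interface text tells. Its arguments: {"type":"object","properties":{"xyz":{"type":"array","items":{"type":"array","items":{"type":"number"}}},"rot":{"type":"array","items":{"type":"array","items":{"type":"number"}}},"grip":{"type":"array","items":{"type":"number"}}},"required":["xyz","rot","grip"]}

```bash
mkdir -p pics
cat > h.py <<'E'
import numpy as np, cv2
from bench import readout, vision, ctrl
from scipy.spatial.transform import Rotation as R
def cam(n):
    c=vision.camera(n); return c
def pts(c):
    K=c["camera_matrix"];h,w=c["depth"].shape
    u,v=np.meshgrid(np.arange(w),np.arange(h))
    d=und(c,np.stack([u,v],-1).reshape(-1,2).astype(float))
    P=np.c_[d,np.ones(len(d))]*c["depth"].reshape(-1,1)
    E=np.array(c["extrinsics"]); W=P@E[:3,:3].T+E[:3,3]
    return W.reshape(h,w,3)
def und(c,uv):
    K=np.array(c["camera_matrix"]); return cv2.undistortPoints(np.asarray(uv,float).reshape(-1,1,2),K,np.array([c["k1"],0,0,0.])).reshape(-1,2)
def onz(c,uv,z):
    d=und(c,uv);E=np.array(c["extrinsics"]);r=np.c_[d,np.ones(len(d))]@E[:3,:3].T
    t=(z-E[2,3])/r[:,2]; return E[:3,3]+r*t[:,None]
E
cat > a.py <<'E'
from h import *
for n in("top","side"):
    c=cam(n); cv2.imwrite(f"pics/{n}0.png",cv2.resize(c["color"][:,:,::-1],(800,600)))
    np.savez(f"{n}0.npz",**{k:np.array(c[k]) for k in c})
    print(n,np.round(c["extrinsics"],3).tolist(),c["k1"],np.array(c["camera_matrix"]).tolist())
o=readout.get_obs();print(o)
E
python3 a.py
```

```text
top [[-0.003, -0.999, 0.039, 0.503], [-1.0, 0.003, 0.001, 0.035], [-0.001, -0.039, -0.999, 1.145], [0.0, 0.0, 0.0, 1.0]] -0.08514772721727464 [[386.0231537581924, 0.0, 254.9628036217454], [0.0, 386.0231537581924, 192.03792325951613], [0.0, 0.0, 1.0]]
side [[-0.971, -0.145, 0.192, 0.293], [-0.24, 0.635, -0.735, 1.047], [-0.015, -0.759, -0.651, 0.99], [0.0, 0.0, 0.0, 1.0]] 0.0324371397876772 [[483.9239990053004, 0.0, 253.55623431987004], [0.0, 483.9239990053004, 190.82160564032782], [0.0, 0.0, 1.0]]
{'time_s': 0.1, 'q': array([-1.38029114e+00,  1.81452628e-01,  1.60792658e+00,  1.03771260e-05,
        1.35379717e+00, -2.06294781e-01]), 'dq': array([ 0.00025522, -0.00076492, -0.00243517, -0.00050012,  0.00158199,
       -0.001018  ]), 'joint_efforts': array([-3.89962206e-04, -4.45881486e+01, -3.52241850e+01, -3.48368103e-04,
        4.10656809e-03, -1.22119138e-05]), 'eef_pos': array([ 0.22214981, -0.52983977,  0.24947319]), 'eef_rot': array([-7.91793999e-04,  9.80383110e-01,  1.97099796e-01,  1.13173331e-05]), 'wrist_force': array([ 0.46900599,  0.19524223, -0.21069968]), 'torque': array([ 0.01233066,  0.02133235, -0.03635053]), 'grasp_force': 0.0, 'opening': 1.00427891113282}
```

View pics/top0.png

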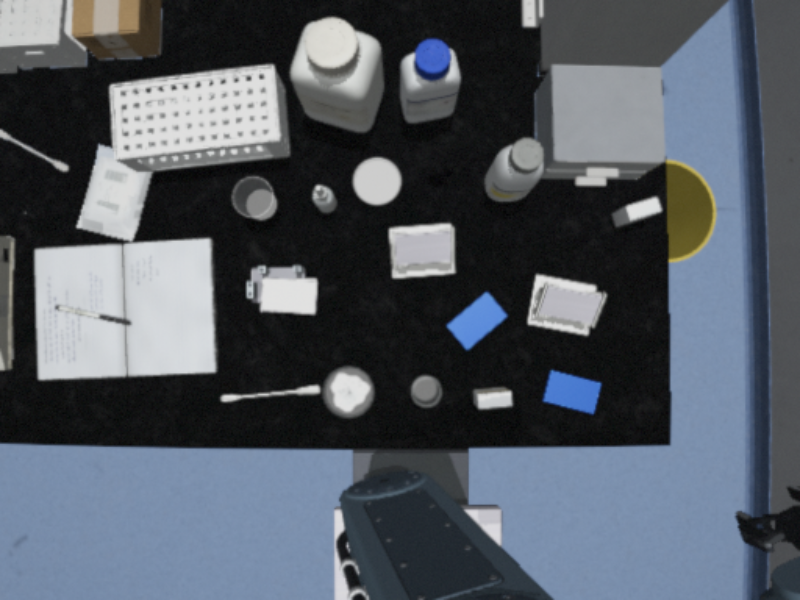

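View pics/side0.png

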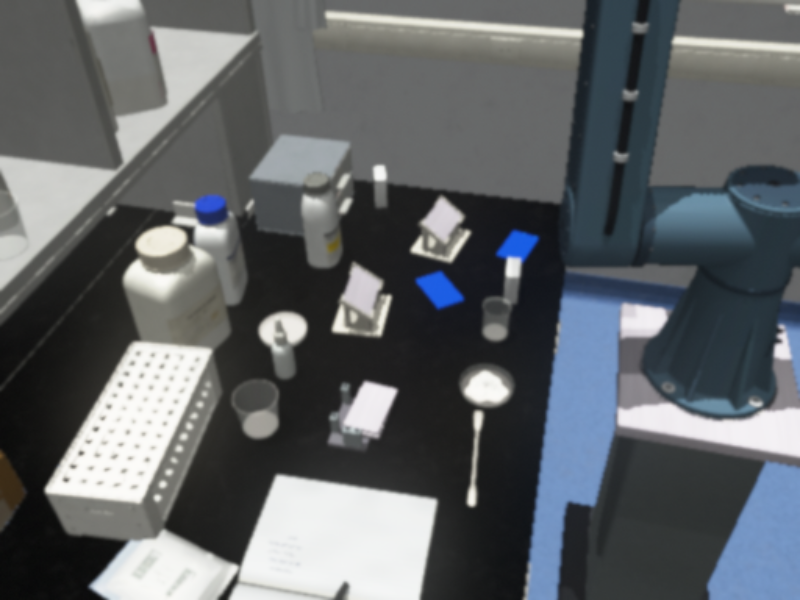

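The top view shows the block at about (280,287), with side posts at (257,270) and (297,272) and the end post at (249,290). The rests carrying coupons are at (422,250) and (568,302), and the blue look-alikes are at (477,320) and (572,390). Next I'll measure these by depth.

```bash
cat > m.py <<'E'
from h import *
def load(n): 
    z=np.load(f"{n}0.npz"); return {k:z[k] for k in z}
c=load("top"); s=load("side"); W=pts(c); S=pts(s)
allp=np.r_[W.reshape(-1,3),S.reshape(-1,3)]
def near(P,x,y,r): return P[np.hypot(P[:,0]-x,P[:,1]-y)<r]
for nm,uv in dict(mid=(422,250),right=(568,302)).items():
    p0=onz(c,[np.array(uv)*.64],.06)[0]
    P=near(W.reshape(-1,3),p0[0],p0[1],.085); P=P[(P[:,2]>.03)&(P[:,2]<.12)]
    # ransac plane
    rng=np.random.default_rng(0);best=None
    for _ in range(300):
        q=P[rng.choice(len(P),3,False)];n=np.cross(q[1]-q[0],q[2]-q[0]);n/=np.linalg.norm(n)+1e-12
        i=abs((P-q[0])@n)<.002
        if best is None or i.sum()>best.sum():best=i
    Q=P[best];m=Q.mean(0);n=np.linalg.svd(Q-m)[2][2];n*=np.sign(n[2])
    tilt=np.degrees(np.arccos(n[2]))
    up=np.array([-n[0],-n[1],0]);up/=np.linalg.norm(up);ux=up*n[2]+np.array([0,0,1])*np.hypot(n[0],n[1])
    uy=np.cross(n,ux)
    ab=np.c_[(Q-m)@ux,(Q-m)@uy].astype(np.float32)
    r=cv2.minAreaRect(ab*1000)
    ce=m+ux*r[0][0]/1000+uy*r[0][1]/1000
    print(nm,"p0",p0.round(3),len(Q),"tilt",tilt.round(1),"yaw up",np.degrees(np.arctan2(up[1],up[0])).round(1),"rect",np.round(r[1],1),r[2],"topcentre",ce.round(4),"mid",(ce-.003*n).round(4))
    print("  ab range",np.percentile(ab*1000,[1,50,99],axis=0).round(1).tolist())
p0=onz(c,[np.array((285,290))*.64],.028)[0];print("blk",p0.round(3))
# block
for nm,A in(("top",W),("side",S)):
    B=near(A.reshape(-1,3),p0[0],p0[1],.1)
    print(nm,np.histogram(B[:,2]*1000,bins=np.arange(-4,56,4)))
for n,cc,uv,r in(("top",c,(280,287),55),("side",s,(365,410),55)):
    u,v=(np.array(uv)*.64).astype(int);h=int(r*.64)+2
    im=cv2.resize(cc["color"][v-h:v+h,u-h:u+h,::-1],(560,560),interpolation=cv2.INTER_CUBIC)
    cv2.imwrite(f"pics/crop_{n}.png",im);print(n,u-h,v-h,560/(2*h))
a=cv2.imread("pics/crop_top.png");b=cv2.imread("pics/crop_side.png")
cv2.imwrite("pics/crop0.png",cv2.resize(np.hstack([a,b]),(800,400)))
E
python3 m.py
```

```text
mid p0 [ 0.636 -0.007  0.06 ] 536 tilt 34.9 yaw up 3.0 rect [ 68.2 109.9] 1.6898722648620605 topcentre [ 0.637  -0.0066  0.0639] mid [ 0.6387 -0.0065  0.0615]
  ab range [[-34.6, -54.6], [0.7, -0.8], [30.0, 52.7]]
right p0 [ 0.541 -0.272  0.06 ] 511 tilt 36.6 yaw up -9.4 rect [111.8  68.4] 88.10037994384766 topcentre [ 0.5348 -0.2733  0.0632] mid [ 0.5365 -0.2736  0.0608]
  ab range [[-33.7, -55.3], [-0.1, 0.7], [30.2, 52.9]]
blk [0.566 0.247 0.028]
top (array([1082, 1122,  128,  150,   69,   28,   46,  364,  335,   17,    5,
         20,   60,   17]), array([-4,  0,  4,  8, 12, 16, 20, 24, 28, 32, 36, 40, 44, 48, 52]))
side (array([1139,  950,  110,  130,   59,   40,   83,  379,  320,   39,   20,
         42,   58,   15]), array([-4,  0,  4,  8, 12, 16, 20, 24, 28, 32, 36, 40, 44, 48, 52]))
top 142 146 7.5675675675675675
side 196 225 7.5675675675675675
```

View pics/crop0.png

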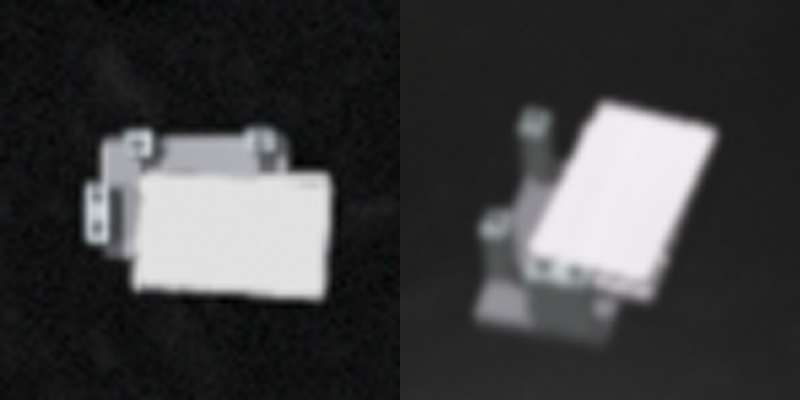

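```bash
cat > m2.py <<'E'
from h import *
from scipy.cluster.vq import kmeans2
def block(tag):
    out=[]
    for n in("top","side"):
        z=np.load(f"{n}{tag}.npz");c={k:z[k] for k in z};W=pts(c);col=c["color"].astype(int)
        M=(np.hypot(W[...,0]-.57,W[...,1]-.25)<.11)&(W[...,2]>.040)&(W[...,2]<.056)
        k,l,st,cen=cv2.connectedComponentsWithStats(M.astype(np.uint8),connectivity=8)
        for i in range(1,k):
            if st[i,4]>5:
                p=onz(c,[cen[i]],.046)[0];out.append(p);print(n,"post",st[i,4],p.round(4),cen[i].round(1),np.median(W[l==i][:,2]).round(3))
block("0")
z=np.load("top0.npz");c={k:z[k] for k in z};W=pts(c);g=c["color"].astype(int)
def rectat(M,z):
    cn=max(cv2.findContours(M.astype(np.uint8),cv2.RETR_EXTERNAL,cv2.CHAIN_APPROX_NONE)[0],key=cv2.contourArea)
    ys,xs=np.nonzero(cv2.drawContours(np.zeros(M.shape,np.uint8),[cn],-1,1,-1))
    p=onz(c,np.c_[xs,ys],z)[:,:2].astype(np.float32)
    r=cv2.minAreaRect(p*1000);m=p.mean(0);e=np.linalg.svd(p-m)[2][0]
    print("rect",np.round(r,1) if 0 else (np.round(r[0],1),np.round(r[1],1),round(r[2],2)),"centroid",m.round(4),"long axis deg",np.degrees(np.arctan2(e[1],e[0])).round(2))
P=g.sum(2);box=np.zeros(P.shape,bool);box[150:215,145:215]=1
print("pile");rectat(box&(P>600)&(W[...,2]<.036),.028)
# slope coupons: print brightness along lines
print(g[160,238:298].sum(1).tolist());print(g[193,330:392].sum(1).tolist())
print(g[138:182,268].sum(1).tolist())
for n,(u,v) in dict(mid=(422,250),right=(568,302)).items():
    u,v=int(u*.64),int(v*.64);ref=g[v,u];print(n,ref)
    box=np.zeros(P.shape,bool);box[v-30:v+30,u-35:u+35]=1
    M=box&(abs(P-np.median(P[v-6:v+6,u-6:u+6]))<45)
    M=cv2.morphologyEx(M.astype(np.uint8),cv2.MORPH_OPEN,np.ones((3,3),np.uint8))
    cn=max(cv2.findContours(M,cv2.RETR_EXTERNAL,cv2.CHAIN_APPROX_NONE)[0],key=cv2.contourArea)
    ys,xs=np.nonzero(cv2.drawContours(np.zeros(P.shape,np.uint8),[cn],-1,1,-1))
    Q=W[ys,xs];m=Q.mean(0);nn=np.linalg.svd(Q-m)[2][2];nn*=np.sign(nn[2])
    r=cv2.minAreaRect(Q[:,:2].astype(np.float32)*1000);print(len(Q),"tilt",np.degrees(np.arccos(nn[2])).round(1),"yawup",np.degrees(np.arctan2(-nn[1],-nn[0])).round(1),"mean",m.round(4),np.round(r[0],1),np.round(r[1],1),round(r[2],1))
E
python3 m2.py
```

```text
top post 23 [0.6031 0.2869 0.046 ] [167.4 172.4] 0.046
top post 25 [0.6041 0.2217 0.046 ] [190. 172.] 0.046
top post 49 [0.5663 0.3086 0.046 ] [159.8 185.3] 0.046
side post 27 [0.6011 0.2241 0.046 ] [220.6 247.5] 0.044
side post 28 [0.6002 0.2898 0.046 ] [213.4 266.2] 0.046
side post 60 [0.564 0.31  0.046] [224.8 274.9] 0.046
pile
rect (array([558. , 241.9]), array([99.6, 59.9]), 86.78) centroid [0.5578 0.2409] long axis deg -92.13
[51, 38, 51, 44, 65, 43, 61, 41, 56, 64, 51, 149, 383, 524, 508, 504, 560, 565, 566, 566, 563, 563, 562, 565, 563, 562, 561, 558, 560, 559, 564, 562, 563, 562, 563, 566, 565, 564, 566, 567, 570, 566, 569, 569, 569, 571, 570, 569, 571, 580, 527, 527, 442, 187, 52, 40, 48, 47, 61, 58]
[50, 44, 54, 41, 34, 49, 45, 65, 56, 298, 626, 653, 530, 520, 374, 431, 532, 459, 551, 563, 562, 563, 564, 563, 563, 564, 563, 565, 566, 563, 566, 563, 566, 566, 566, 566, 567, 563, 566, 566, 565, 565, 563, 564, 566, 560, 564, 564, 564, 566, 565, 569, 563, 533, 438, 548, 447, 216, 78, 43, 34, 44]
[47, 45, 57, 43, 41, 195, 487, 641, 672, 672, 648, 609, 586, 563, 558, 560, 556, 558, 564, 565, 568, 561, 564, 561, 560, 557, 558, 556, 554, 554, 511, 454, 459, 459, 478, 591, 665, 665, 563, 244, 57, 59, 45, 60]
mid [186 185 192]
724 tilt 84.3 yawup -175.7 mean [ 0.6403 -0.0075  0.0703] [593.  -11.6] [170.7 107.3] 4.9
right [187 186 193]
680 tilt 88.1 yawup 173.7 mean [ 0.5371 -0.2721  0.0684] [ 537.4 -147.1] [362.4  72.4] 89.3
```

```bash
cat >> h.py <<'E'
def Rt(y,z):
    y=np.array(y,float);z=np.array(z,float);z/=np.linalg.norm(z);y-=z*(y@z);y/=np.linalg.norm(y)
    return R.from_matrix(np.c_[np.cross(y,z),y,z])
def slope(yawdeg,tilt=35):
    a,t=np.radians([yawdeg,tilt]);u=np.array([np.cos(a),np.sin(a),0])
    n=-np.sin(t)*u+np.array([0,0,np.cos(t)]);ux=np.cos(t)*u+np.array([0,0,np.sin(t)])
    return n,Rt(ux,-n)
def down(yx): # tool down, tool y along yaw yx (deg)
    a=np.radians(yx);return Rt([np.cos(a),np.sin(a),0],[0,0,-1])
def q2r(q): return R.from_quat(np.r_[q[1:],q[0]])
def rel(p0,R0,p,Rn): return (R0.inv().apply(np.array(p)-p0)*1000).round(1).tolist(),(R0.inv()*Rn).as_rotvec().round(4).tolist()
def chain(ts,start=None):
    if start is None:
        o=readout.get_obs();start=(o["eef_pos"],q2r(o["eef_rot"]))
    for nm,p,r in ts: print(nm,np.round(p,3),*rel(*start,p,r)); 
O=np.array([.566,.2535,0.]);YB=.8
A=np.array([.6395,-.007,.062]);B=np.array([.5382,-.2735,.062])
nA,RA=slope(4.4);nB,RB=slope(-10)
E
python3 - <<'E'
from h import *
print(ctrl.tips_ahead)
chain([("preB",B+.1*nB,RB),("B",B+.006*nB,RB)])
E
```

```text
0.019
preB [ 0.482 -0.264  0.144] [342.3, -145.1, 105.9] [-0.5598, 0.3039, -0.9675]
B [ 0.535 -0.273  0.067] [387.6, -115.9, 182.9] [-0.5598, 0.3039, -0.9675]
```

play_rows(
  xyz=[
    [60,-25,10],
    [120,-50,30],
    [180,-75,50],
    [240,-100,70],
    [300,-125,90],
    [342,-145,106],
    [342,-145,106],
    [342,-145,106],
    [342,-145,106],
    [342,-145,106],
  ],
  rot=[
    [-0.08,0.043,-0.138],
    [-0.16,0.087,-0.276],
    [-0.24,0.13,-0.414],
    [-0.32,0.173,-0.552],
    [-0.4,0.217,-0.69],
    [-0.48,0.26,-0.83],
    [-0.56,0.304,-0.967],
    [-0.56,0.304,-0.967],
    [-0.56,0.304,-0.967],
    [-0.56,0.304,-0.967],
  ],
  grip=[1,1,1,1,1,1,1,1,1,1],
)

```text
time_s: 1.35
eef_pos: [0.4816, -0.2647, 0.1445]
eef_rot: [0.231, 0.731, 0.613, 0.193]
wrist_force: [-0.4, 0.2, -0.0]
opening: 1.003
grasp_force: 0.0
```

Run:
```python
from h import *
chain([("B",B+.006*nB,RB)])
c=cam("side");cv2.imwrite("pics/s1.png",cv2.resize(c["color"][100:240,230:400,::-1],(680,560),interpolation=cv2.INTER_CUBIC))
```

```text
B [ 0.535 -0.273  0.067] [1.3, -0.5, 94.4] [0.0006, 0.0018, -0.0002]
```

View pics/s1.png

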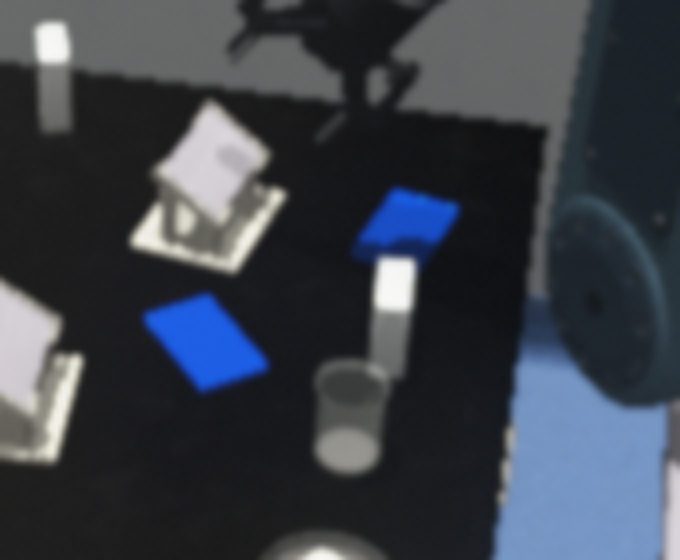

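The side view shows the gripper above and in front of the right rest, at about (350,90), and the coupon on its rest at (210,160). I'll descend and grip.

play_rows(
  xyz=[
    [0,0,30],
    [0,0,60],
    [0,0,80],
    [0,0,90],
    [1,0,94],
    [1,0,94],
    [1,0,94],
    [1,0,94],
    [1,0,94],
    [1,0,94],
  ],
  rot=[
    [0,0,0],
    [0,0,0],
    [0,0,0],
    [0,0,0],
    [0,0,0],
    [0,0,0],
    [0,0,0],
    [0,0,0],
    [0,0,0],
    [0,0,0],
  ],
  grip=[1,1,1,1,1,0.5,0.5,0.5,0.5,0.5],
)

```text
time_s: 2.65
eef_pos: [0.5346, -0.273, 0.0683]
eef_rot: [0.232, 0.73, 0.613, 0.193]
wrist_force: [-7.5, 3.0, 7.3]
opening: 0.683
grasp_force: 61.6
```

Run:
```python
from h import *
o=readout.get_obs();print(o["grasp_force"],o["opening"],o["wrist_force"])
for n in("side","top"):
    c=cam(n);v,u=(90,230) if n=="side" else (140,320)
    cv2.imwrite(f"pics/{n}2.png",cv2.resize(c["color"][v:v+100,u:u+100,::-1],(400,400),interpolation=cv2.INTER_CUBIC))
cv2.imwrite("pics/c2.png",np.hstack([cv2.imread("pics/side2.png"),cv2.imread("pics/top2.png")]))
```

```text
61.61868453025818 0.6834147751425909 [-7.46773863  2.96677427  7.29717421]
```

View pics/c2.png

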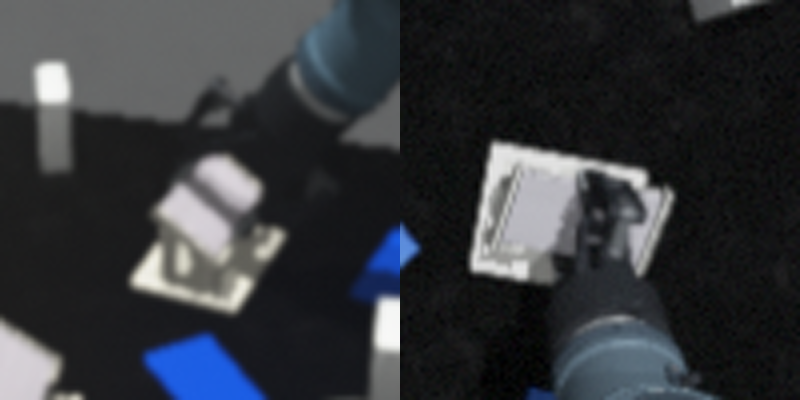

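The coupon is gripped: opening 0.683 is about 58 mm, and the fingers are at mid-length. Next I'll work out the lift and carry.

Run:
```python
from h import *
D=down(YB); o=readout.get_obs()
p0=o["eef_pos"];r0=q2r(o["eef_rot"]);
l=p0+.06*nB; up=[l[0],l[1],.20];pre=np.array([.556,.246,.12])
chain([("lift",l,RB),("up",up,RB),("over",[.556,.246,.2],D),("pre",pre,D)])
print(rel(pre,D,[.556,.246,.039],D))
```

```text
lift [ 0.501 -0.267  0.117] [-0.1, 0.1, -60.0] [0.0017, 0.0019, 0.0008]
up [ 0.501 -0.267  0.2  ] [-0.3, 47.5, -127.5] [0.0017, 0.0019, 0.0008]
over [0.556 0.246 0.2  ] [514.6, 19.6, -148.4] [0.6105, 0.0598, -0.1824]
pre [0.556 0.246 0.12 ] [514.7, -26.4, -83.0] [0.6105, 0.0598, -0.1824]
([0.0, 0.0, 81.0], [0.0, 0.0, 0.0])
```

play_rows(
  xyz=[
    [0,0,-15],
    [0,0,-40],
    [0,0,-70],
    [0,25,-100],
    [30,45,-127],
    [85,43,-129],
    [140,40,-132],
    [195,37,-134],
    [250,34,-136],
    [305,31,-139],
  ],
  rot=[
    [0,0,0],
    [0,0,0],
    [0,0,0],
    [0,0,0],
    [0.1,0.01,-0.03],
    [0.2,0.02,-0.06],
    [0.3,0.03,-0.09],
    [0.4,0.04,-0.12],
    [0.5,0.05,-0.15],
    [0.61,0.06,-0.182],
  ],
  grip=[0.5,0.5,0.5,0.5,0.5,0.5,0.5,0.5,0.5,0.5],
)

```text
time_s: 4.0
eef_pos: [0.5344, 0.0386, 0.1997]
eef_rot: [-0.001, 0.702, 0.712, -0.001]
wrist_force: [1.1, -1.0, 0.5]
opening: 0.68
grasp_force: 65.3
```

Run:
```python
from h import *
D=down(YB); o=readout.get_obs();print(o["opening"],o["grasp_force"],o["wrist_force"])
chain([("over",[.556,.246,.12],D),("low",[.556,.246,.05],D)])
```

```text
0.6796472189086734 65.28372287750244 [ 1.11853338 -0.98651648  0.53770443]
over [0.556 0.246 0.12 ] [207.1, 24.7, 79.6] [-0.0016, 0.0001, 0.0001]
low [0.556 0.246 0.05 ] [207.1, 24.8, 149.6] [-0.0016, 0.0001, 0.0001]
```

play_rows(
  xyz=[
    [50,6,0],
    [105,12,20],
    [160,19,45],
    [200,25,80],
    [207,25,110],
    [207,25,130],
    [207,25,130],
    [207,25,130],
    [207,25,130],
    [207,25,130],
  ],
  rot=[
    [0,0,0],
    [0,0,0],
    [0,0,0],
    [0,0,0],
    [0,0,0],
    [0,0,0],
    [0,0,0],
    [0,0,0],
    [0,0,0],
    [0,0,0],
  ],
  grip=[0.5,0.5,0.5,0.5,0.5,0.5,0.5,0.5,0.5,0.5],
)

```text
time_s: 5.25
eef_pos: [0.5574, 0.2443, 0.0699]
eef_rot: [0.0, 0.702, 0.712, 0.001]
wrist_force: [0.6, 0.6, -0.7]
opening: 0.679
grasp_force: 65.2
```

```bash
cat > v.py <<'E'
import sys
from h import *
ims=[]
for n in("side","top"):
    c=cam(n);v,u=(200,170) if n=="side" else (135,130)
    np.savez(f"{n}{sys.argv[1]}.npz",**{k:np.array(c[k]) for k in c})
    ims.append(cv2.resize(c["color"][v:v+100,u:u+100,::-1],(400,400),interpolation=cv2.INTER_CUBIC))
cv2.imwrite(f"pics/v{sys.argv[1]}.png",np.hstack(ims))
o=readout.get_obs();print(o["time_s"],o["eef_pos"].round(4),o["wrist_force"].round(1),o["opening"])
E
python3 v.py 3
python3 - <<'E'
from h import *
# coupon: bright pixels in side view, points between z .04 and .08
z=np.load("side3.npz");c={k:z[k] for k in z};W=pts(c);P=c["color"].astype(int).sum(2)
m=(np.hypot(W[...,0]-.556,W[...,1]-.246)<.085)&(P>450)&(W[...,2]>.035)
Q=W[m];print(len(Q),np.percentile(Q,[2,50,98],axis=0).round(4).tolist())
A=np.c_[Q[:,:2]-[.556,.246],np.ones(len(Q))];print(np.linalg.lstsq(A,Q[:,2],rcond=None)[0].round(4))
E
```

```text
5.35 [0.557  0.2444 0.0694] [ 0.4 -1.  -0.1] 0.6847740723546304
320 [[0.5306, 0.1832, 0.0443], [0.5656, 0.2757, 0.066], [0.5844, 0.3124, 0.4383]]
[-1.7817 -0.8995  0.1051]
```

View pics/v3.png

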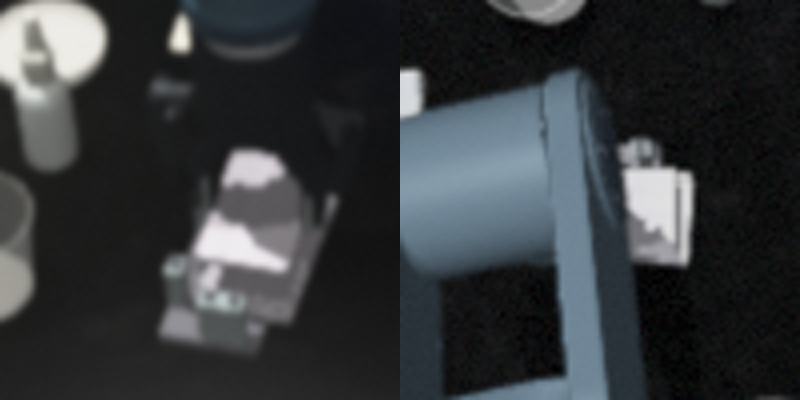

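Run:
```python
from h import *
for n,uvs in(("side",[(170+200/4,200+256/4),(170+288/4,200+270/4)]),("top",[(130+278/4,135+172/4),(130+270/4,135+262/4)])):
    z=np.load(n+"3.npz");c={k:z[k] for k in z};print(n,onz(c,uvs,.066).round(4).tolist())
```

```text
side [[0.5799, 0.2951, 0.066], [0.5235, 0.2936, 0.066]]
top [[0.5852, 0.1914, 0.066], [0.5221, 0.1968, 0.066]]
```

The side view shows the held coupon level over the pile, with its ends at y 0.294 and 0.194, so it is centred on the TCP. I'll lower it and release.

play_rows(
  xyz=[
    [0,0,12],
    [0,0,24],
    [0,0,29],
    [0,0,30],
    [0,0,30],
    [0,0,30],
    [0,0,30],
    [0,0,30],
    [0,0,0],
    [0,0,-50],
  ],
  rot=[
    [0,0,0],
    [0,0,0],
    [0,0,0],
    [0,0,0],
    [0,0,0],
    [0,0,0],
    [0,0,0],
    [0,0,0],
    [0,0,0],
    [0,0,0],
  ],
  grip=[0.5,0.5,0.5,0.5,0.5,1,1,1,1,1],
)

```text
time_s: 6.6
eef_pos: [0.5547, 0.2439, 0.1169]
eef_rot: [-0.002, 0.702, 0.712, -0.002]
wrist_force: [0.5, 0.5, -0.6]
opening: 0.996
grasp_force: 0.0
```

Run:
```python
from h import *
o=readout.get_obs();print(o["wrist_force"],o["eef_pos"])
chain([("via",[.56,.12,.2],down(YB)),("preA",A+.1*nA,RA)])
```

```text
[ 0.54076074  0.48848281 -0.5852332 ] [0.55474697 0.24392487 0.1169113 ]
via [0.56 0.12 0.2 ] [-124.0, 3.1, -83.1] [-0.0057, 0.0001, -0.0005]
preA [ 0.582 -0.011  0.144] [-255.7, 24.0, -27.1] [-0.6164, 0.0193, -0.0614]
```

play_rows(
  xyz=[
    [-5,0,-50],
    [-55,3,-70],
    [-110,8,-80],
    [-160,14,-70],
    [-210,20,-50],
    [-256,24,-27],
    [-256,24,-27],
    [-256,24,-27],
    [-256,24,-27],
    [-256,24,-27],
  ],
  rot=[
    [0,0,0],
    [0,0,0],
    [-0.15,0.005,-0.015],
    [-0.3,0.01,-0.03],
    [-0.45,0.015,-0.045],
    [-0.61,0.019,-0.061],
    [-0.61,0.019,-0.061],
    [-0.61,0.019,-0.061],
    [-0.61,0.019,-0.061],
    [-0.61,0.019,-0.061],
  ],
  grip=[1,1,1,1,1,1,1,1,1,1],
)

```text
time_s: 7.85
eef_pos: [0.5849, -0.0105, 0.1464]
eef_rot: [0.204, 0.648, 0.7, 0.221]
wrist_force: [0.0, 0.7, 0.6]
opening: 1.002
grasp_force: 0.0
```

Run:
```python
from h import *
o=readout.get_obs();print(o["eef_pos"]);nn=nA
chain([("A",A+.006*nA,RA)])
c=cam("top")
z={k:np.array(c[k]) for k in c};np.savez("top4.npz",**z);W=pts(c);g=c["color"].astype(int).sum(2)
box=np.zeros(g.shape,bool);box[150:215,145:215]=1
M=box&(g>560)
cn=max(cv2.findContours(M.astype(np.uint8),cv2.RETR_EXTERNAL,cv2.CHAIN_APPROX_NONE)[0],key=cv2.contourArea)
p=onz(c,cn.reshape(-1,2).astype(float),.034)[:,:2].astype(np.float32)*1000
print(cv2.minAreaRect(p))
```

```text
[ 0.58493511 -0.010488    0.14637049]
A [ 0.636 -0.007  0.067] [-0.8, -3.6, 94.5] [0.0, -0.0011, 0.0008]
((559.2814331054688, 242.43008422851562), (106.09394073486328, 64.46741485595703), 86.08329010009766)
```

play_rows(
  xyz=[
    [0,-3,30],
    [-1,-3,60],
    [-1,-3,80],
    [-1,-3,90],
    [-1,-3,94],
    [-1,-3,94],
    [-1,-3,94],
    [-1,-3,94],
    [-1,-3,94],
    [-1,-3,94],
  ],
  rot=[
    [0,0,0],
    [0,0,0],
    [0,0,0],
    [0,0,0],
    [0,0,0],
    [0,0,0],
    [0,0,0],
    [0,0,0],
    [0,0,0],
    [0,0,0],
  ],
  grip=[1,1,1,1,1,0.5,0.5,0.5,0.5,0.5],
)

```text
time_s: 9.15
eef_pos: [0.6355, -0.0082, 0.0679]
eef_rot: [0.204, 0.648, 0.7, 0.221]
wrist_force: [-5.4, 0.9, 5.2]
opening: 0.68
grasp_force: 62.1
```

Run:
```python
from h import *
o=readout.get_obs();p0=o["eef_pos"];r0=q2r(o["eef_rot"]);D=down(YB)
l=p0+.1*nA
print("n off",(p0-A)@nA)
chain([("lift",l,r0),("up",[l[0],l[1]+.03,.21],r0),("over",[.556,.246,.2],D),("low",[.556,.246,.075],D)])
```

```text
n off 0.00722468859639021
lift [ 0.578 -0.013  0.15 ] [0.0, 0.1, -100.0] [0.0, 0.0, 0.0]
up [0.578 0.017 0.21 ] [30.0, 36.5, -147.9] [0.0, 0.0, 0.0]
over [0.556 0.246 0.2  ] [259.6, 26.8, -142.3] [0.6112, -0.0198, 0.0607]
low [0.556 0.246 0.075] [259.6, -44.9, -39.9] [0.6112, -0.0198, 0.0607]
```

play_rows(
  xyz=[
    [0,0,-15],
    [0,0,-45],
    [0,0,-80],
    [20,30,-125],
    [65,35,-145],
    [115,33,-145],
    [165,31,-144],
    [215,28,-143],
    [260,27,-142],
    [260,0,-105],
  ],
  rot=[
    [0,0,0],
    [0,0,0],
    [0,0,0],
    [0,0,0],
    [0.12,-0.004,0.012],
    [0.24,-0.008,0.024],
    [0.36,-0.012,0.036],
    [0.48,-0.016,0.048],
    [0.61,-0.02,0.061],
    [0.61,-0.02,0.061],
  ],
  grip=[0.5,0.5,0.5,0.5,0.5,0.5,0.5,0.5,0.5,0.5],
)

```text
time_s: 10.4
eef_pos: [0.5596, 0.2501, 0.1573]
eef_rot: [0.002, 0.701, 0.713, 0.004]
wrist_force: [1.1, -0.2, -1.1]
opening: 0.68
grasp_force: 67.3
```

Run:
```python
from h import *
D=down(YB)
o=readout.get_obs();print(o["eef_pos"],o["opening"])
chain([("low",[.557,.246,.075],D),("rel",[.557,.246,.046],D)])
```

```text
[0.55957098 0.25009495 0.15733889] 0.6797675313413974
low [0.557 0.246 0.075] [-4.3, -3.4, 82.3] [0.0089, -0.0026, 0.0023]
rel [0.557 0.246 0.046] [-4.3, -3.6, 111.3] [0.0089, -0.0026, 0.0023]
```

play_rows(
  xyz=[
    [0,0,30],
    [0,0,55],
    [0,0,72],
    [0,0,80],
    [0,0,80],
    [0,0,80],
    [0,0,80],
    [0,0,80],
    [0,0,80],
    [0,0,80],
  ],
  rot=[
    [0,0,0],
    [0,0,0],
    [0,0,0],
    [0,0,0],
    [0,0,0],
    [0,0,0],
    [0,0,0],
    [0,0,0],
    [0,0,0],
    [0,0,0],
  ],
  grip=[0.5,0.5,0.5,0.5,0.5,0.5,0.5,0.5,0.5,0.5],
)

```text
time_s: 11.65
eef_pos: [0.5556, 0.2463, 0.073]
eef_rot: [-0.0, 0.702, 0.712, -0.0]
wrist_force: [0.2, 0.7, -0.9]
opening: 0.678
grasp_force: 67.3
```

```bash
python3 v.py 5
python3 - <<'E'
from h import *
chain([("rel",[.557,.246,.046],down(YB))])
E
```

```text
11.75 [0.5555 0.2463 0.0729] [-0.1  0.1 -0.5] 0.6820060912002459
rel [0.557 0.246 0.046] [-0.4, 1.5, 26.9] [-0.0003, -0.0001, -0.0006]
```

View pics/v5.png

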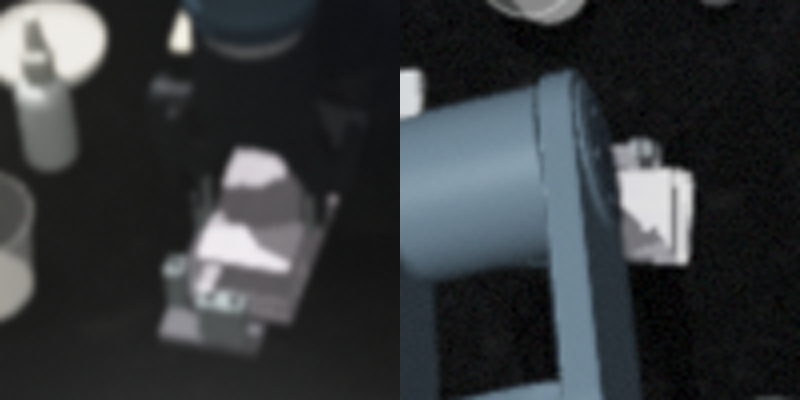

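The coupon is level over the pile again, as in the first placement. I'll lower it, release, rise, then turn for the side push.

play_rows(
  xyz=[
    [0,1,10],
    [0,1,20],
    [0,1,26],
    [0,1,28],
    [0,1,28],
    [0,1,28],
    [0,1,28],
    [0,1,28],
    [0,1,0],
    [0,1,-50],
  ],
  rot=[
    [0,0,0],
    [0,0,0],
    [0,0,0],
    [0,0,0],
    [0,0,0],
    [0,0,0],
    [0,0,0],
    [0,0,0],
    [0,0,0],
    [0,0,0],
  ],
  grip=[0.5,0.5,0.5,0.5,0.5,1,1,1,1,1],
)

```text
time_s: 13.0
eef_pos: [0.5546, 0.2458, 0.1209]
eef_rot: [-0.002, 0.702, 0.712, -0.003]
wrist_force: [0.5, 0.8, 0.1]
opening: 0.999
grasp_force: 0.0
```

Run:
```python
from h import *
D=down(YB+90)
print(readout.get_obs()["eef_pos"],readout.get_obs()["time_s"])
chain([("pre",[.485,.255,.125],D)])
print(rel([.485,.255,.12],D,[.52,.255,.022],D))
```

```text
[0.55457154 0.24583801 0.12094955] 13.0
pre [0.485 0.255 0.125] [10.1, -69.5, -3.6] [-0.0056, -0.0039, -1.5716]
([-35.0, -0.5, 98.0], [0.0, 0.0, 0.0])
```

play_rows(
  xyz=[
    [3,-20,-4],
    [6,-45,-4],
    [10,-70,-4],
    [10,-70,-4],
    [10,-70,-4],
    [10,-70,-4],
    [10,-70,-4],
    [10,-70,-4],
    [10,-70,-4],
    [10,-70,-4],
  ],
  rot=[
    [0,0,-0.17],
    [0,0,-0.34],
    [0,0,-0.51],
    [0,0,-0.68],
    [0,0,-0.85],
    [0,0,-1.02],
    [0,0,-1.19],
    [0,0,-1.36],
    [0,0,-1.53],
    [0,0,-1.571],
  ],
  grip=[0.5,0.5,0.5,0.5,0.5,0.5,0.5,0.5,0.5,0.5],
)

```text
time_s: 14.25
eef_pos: [0.4862, 0.2554, 0.1265]
eef_rot: [-0.0, -0.008, 1.0, -0.0]
wrist_force: [0.1, 0.8, 0.1]
opening: 0.5
grasp_force: 0.0
```

```bash
python3 v.py 6
python3 - <<'E'
from h import *
chain([("lo",[.485,.255,.022],down(YB+90)),("push",[.52,.255,.022],down(YB+90))])
E
```

```text
14.35 [0.4863 0.2554 0.1266] [-0.1  0.6 -0.4] 0.5011583429788681
lo [0.485 0.255 0.022] [1.2, -0.4, 104.6] [-0.0, -0.0008, -0.0002]
push [0.52  0.255 0.022] [-33.8, -0.8, 104.6] [-0.0, -0.0008, -0.0002]
```

View pics/v6.png

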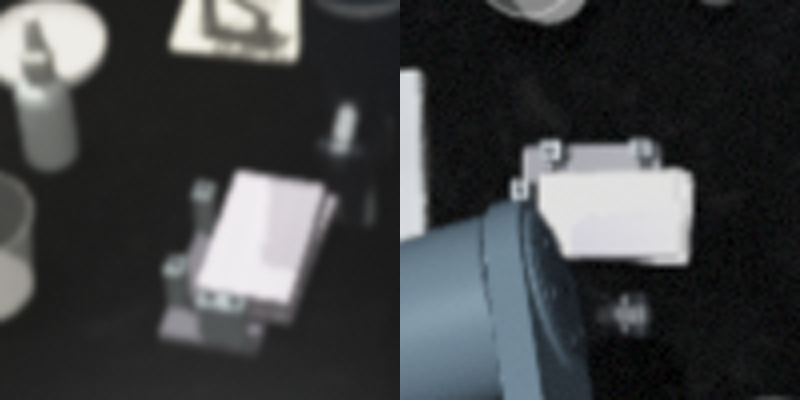

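Coupons 4 and 5 lie flat on the pile, with the gripper just outside the -x side. I'll descend and push toward the side posts.

play_rows(
  xyz=[
    [1,0,50],
    [1,0,90],
    [1,0,103],
    [-3,0,104],
    [-8,0,104],
    [-13,0,104],
    [-18,0,104],
    [-23,0,104],
    [-28,0,104],
    [-32,0,104],
  ],
  rot=[
    [0,0,0],
    [0,0,0],
    [0,0,0],
    [0,0,0],
    [0,0,0],
    [0,0,0],
    [0,0,0],
    [0,0,0],
    [0,0,0],
    [0,0,0],
  ],
  grip=[0.5,0.5,0.5,0.5,0.5,0.5,0.5,0.5,0.5,0.5],
)

```text
time_s: 15.6
eef_pos: [0.5174, 0.2557, 0.0226]
eef_rot: [-0.002, -0.007, 1.0, -0.0]
wrist_force: [-6.4, -0.4, 3.6]
opening: 0.502
grasp_force: 3.0
```

play_rows(
  xyz=[
    [-1,0,0],
    [-2,0,0],
    [-3,0,0],
    [-4,0,0],
    [-5,0,0],
    [-6,0,0],
    [-6.5,0,0],
    [-7,0,0],
    [-7,0,0],
    [-7,0,0],
  ],
  rot=[
    [0,0,0],
    [0,0,0],
    [0,0,0],
    [0,0,0],
    [0,0,0],
    [0,0,0],
    [0,0,0],
    [0,0,0],
    [0,0,0],
    [0,0,0],
  ],
  grip=[0.5,0.5,0.5,0.5,0.5,0.5,0.5,0.5,0.5,0.5],
)

```text
time_s: 16.85
eef_pos: [0.522, 0.2559, 0.0224]
eef_rot: [-0.004, -0.007, 1.0, -0.0]
wrist_force: [-14.2, -0.8, 11.4]
opening: 0.502
grasp_force: 6.8
```

play_rows(
  xyz=[
    [-1,0,0],
    [-2,0,0],
    [-3,0,0],
    [-4,0,0],
    [-5,0,0],
    [-5,0,0],
    [-6,0,0],
    [-6,0,0],
    [-6,0,0],
    [-6,0,0],
  ],
  rot=[
    [0,0,0],
    [0,0,0],
    [0,0,0],
    [0,0,0],
    [0,0,0],
    [0,0,0],
    [0,0,0],
    [0,0,0],
    [0,0,0],
    [0,0,0],
  ],
  grip=[0.5,0.5,0.5,0.5,0.5,0.5,0.5,0.5,0.5,0.5],
)

```text
time_s: 18.1
eef_pos: [0.5236, 0.2558, 0.0217]
eef_rot: [-0.008, -0.007, 1.0, -0.001]
wrist_force: [-27.0, -2.2, 21.1]
opening: 0.501
grasp_force: 13.8
```

```bash
python3 v.py 7
```

```text
18.2 [0.5236 0.2558 0.0217] [-27.   -3.4  22.1] 0.49705733556799064
```

View pics/v7.png

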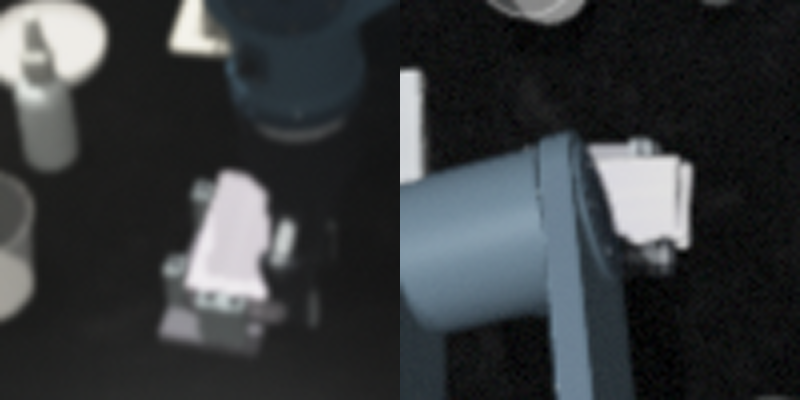

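Force has built to 27 N with the fingers stalled, so the pile is against the side posts. I'll back off and go round to the -y end.

play_rows(
  xyz=[
    [10,0,0],
    [30,0,0],
    [40,0,-40],
    [40,0,-90],
    [20,-50,-100],
    [-10,-90,-100],
    [-35,-110,-100],
    [-35,-110,-100],
    [-35,-110,-100],
    [-35,-110,-100],
  ],
  rot=[
    [0,0,0],
    [0,0,0],
    [0,0,0.1],
    [0,0,0.28],
    [0,0,0.46],
    [0,0,0.64],
    [0,0,0.82],
    [0,0,1.0],
    [0,0,1.18],
    [0,0,1.36],
  ],
  grip=[0.5,0.5,0.5,0.4,0.3,0.3,0.3,0.3,0.3,0.3],
)

```text
time_s: 19.45
eef_pos: [0.5687, 0.1462, 0.123]
eef_rot: [0.001, 0.626, 0.78, 0.001]
wrist_force: [-0.2, -0.1, 0.5]
opening: 0.299
grasp_force: 0.0
```

```bash
cat > st.py <<'E'
import sys
from h import *
o=readout.get_obs();print(o["time_s"],o["eef_pos"].round(4))
a=[float(x) for x in sys.argv[1:]];chain([("t",a[:3],down(YB+a[3]))])
c=cam("top");np.savez("topx.npz",**{k:np.array(c[k]) for k in c});g=c["color"].astype(int).sum(2)
box=np.zeros(g.shape,bool);box[150:215,145:215]=1
cn=max(cv2.findContours((box&(g>560)).astype(np.uint8),cv2.RETR_EXTERNAL,cv2.CHAIN_APPROX_NONE)[0],key=cv2.contourArea)
p=onz(c,cn.reshape(-1,2).astype(float),.04)[:,:2].astype(np.float32)*1000
b=(p-O[:2]*1000)@np.array([[np.cos(.014),-np.sin(.014)],[np.sin(.014),np.cos(.014)]]);print(cv2.minAreaRect(p),b.min(0).round(1),b.max(0).round(1))
E
python3 st.py .566 .145 .12 0
```

```text
19.45 [0.5687 0.1462 0.123 ]
t [0.566 0.145 0.12 ] [-0.6, -2.9, 3.0] [0.0016, 0.0001, 0.204]Traceback (most recent call last):
  File "st.py", line 7, in <module>
    cn=max(cv2.findContours((box&(g>560)).astype(np.uint8),cv2.RETR_EXTERNAL,cv2.CHAIN_APPROX_NONE)[0],key=cv2.contourArea)
ValueError: max() iterable argument is empty
```

play_rows(
  xyz=[
    [0,-3,0],
    [0,-3,0],
    [0,-3,40],
    [0,-3,80],
    [0,-3,98],
    [0,-3,100],
    [0,-3,100],
    [0,-3,100],
    [0,-3,100],
    [0,-3,100],
  ],
  rot=[
    [0,0,0.1],
    [0,0,0.2],
    [0,0,0.205],
    [0,0,0.205],
    [0,0,0.205],
    [0,0,0.205],
    [0,0,0.205],
    [0,0,0.205],
    [0,0,0.205],
    [0,0,0.205],
  ],
  grip=[0.3,0.3,0.3,0.3,0.3,0.3,0.3,0.3,0.3,0.3],
)

```text
time_s: 20.75
eef_pos: [0.5654, 0.1459, 0.0236]
eef_rot: [0.0, 0.7, 0.714, 0.0]
wrist_force: [-0.0, -0.0, 0.1]
opening: 0.301
grasp_force: 0.0
```

```bash
sed -i 's/g>560/g>380/' st.py; python3 st.py .566 .1925 .022 0
```

```text
20.75 [0.5654 0.1459 0.0236]
t [0.566 0.192 0.022] [46.6, 1.5, 1.6] [0.0009, -0.0001, 0.0055]
((597.378662109375, 200.98236083984375), (95.50047302246094, 60.6063346862793), 89.81199645996094) [  -0.  -100.9] [61.  -5.2]
```

play_rows(
  xyz=[
    [10,0,1],
    [18,0,1],
    [23,0,1],
    [27,0,1],
    [31,0,1],
    [34,0,1],
    [37,0,1],
    [40,0,1],
    [42,0,1],
    [44,0,1],
  ],
  rot=[
    [0,0,0.005],
    [0,0,0.005],
    [0,0,0.005],
    [0,0,0.005],
    [0,0,0.005],
    [0,0,0.005],
    [0,0,0.005],
    [0,0,0.005],
    [0,0,0.005],
    [0,0,0.005],
  ],
  grip=[0.3,0.3,0.3,0.3,0.3,0.3,0.3,0.3,0.3,0.3],
)

```text
time_s: 22.05
eef_pos: [0.5643, 0.1891, 0.022]
eef_rot: [0.0, 0.702, 0.712, -0.001]
wrist_force: [1.0, -8.4, 0.6]
opening: 0.304
grasp_force: 4.5
```

play_rows(
  xyz=[
    [1,0,0],
    [2,0,0],
    [3,0,0],
    [4,0,0],
    [5,0,0],
    [6,0,0],
    [6,0,0],
    [6,0,0],
    [6,0,0],
    [6,0,0],
  ],
  rot=[
    [0,0,0],
    [0,0,0],
    [0,0,0],
    [0,0,0],
    [0,0,0],
    [0,0,0],
    [0,0,0],
    [0,0,0],
    [0,0,0],
    [0,0,0],
  ],
  grip=[0.3,0.3,0.3,0.3,0.3,0.3,0.3,0.3,0.3,0.3],
)

```text
time_s: 23.3
eef_pos: [0.5645, 0.1913, 0.022]
eef_rot: [0.002, 0.702, 0.712, -0.003]
wrist_force: [-0.5, -24.6, 3.9]
opening: 0.301
grasp_force: 11.9
```

play_rows(
  xyz=[
    [-10,0,0],
    [-40,0,0],
    [-45,0,-40],
    [-45,-20,-90],
    [-20,-60,-100],
    [20,-80,-100],
    [60,-84,-100],
    [60,-84,-100],
    [60,-84,-100],
    [60,-84,-100],
  ],
  rot=[
    [0,0,0],
    [0,0,0],
    [0,0,0],
    [0,0,-0.17],
    [0,0,-0.35],
    [0,0,-0.53],
    [0,0,-0.71],
    [0,0,-0.89],
    [0,0,-1.07],
    [0,0,-1.25],
  ],
  grip=[0.3,0.3,0.3,0.4,0.5,0.5,0.5,0.5,0.5,0.5],
)

```text
time_s: 24.55
eef_pos: [0.4788, 0.2557, 0.122]
eef_rot: [-0.0, 0.149, 0.989, 0.001]
wrist_force: [0.7, 0.2, 0.7]
opening: 0.502
grasp_force: 0.0
```

```bash
python3 v.py 8; python3 st.py .485 .255 .022 90
```

```text
24.65 [0.479  0.2554 0.1221] [ 1.4 -0.5 -0.1] 0.4995401731054605
24.65 [0.479  0.2554 0.1221]
t [0.485 0.255 0.022] [-5.9, 1.3, 100.1] [0.0013, -0.0003, -0.3186]
((573.1376342773438, 258.82073974609375), (113.41336822509766, 75.08125305175781), 89.85795593261719) [-31.2 -51.3] [45.3 61.9]
```

View pics/v8.png

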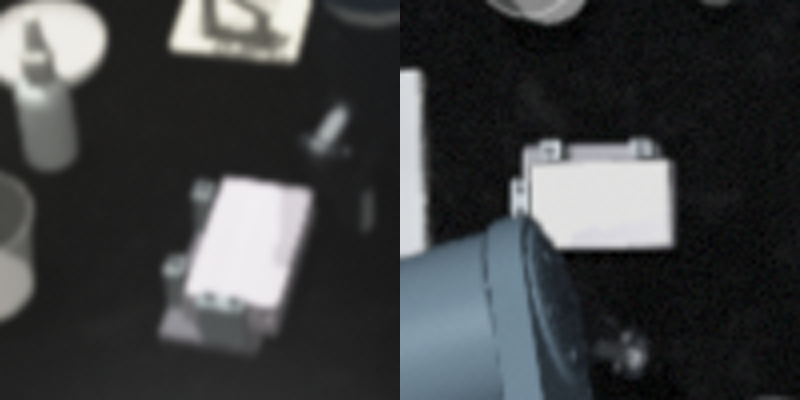

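The pile now looks like one tidy stack against all three posts. I'll do a second tap on each side to finish.

play_rows(
  xyz=[
    [0,0,0],
    [0,0,20],
    [0,0,60],
    [0,0,90],
    [0,0,100],
    [0,0,100],
    [0,0,100],
    [0,0,100],
    [0,0,100],
    [0,0,100],
  ],
  rot=[
    [0,0,-0.16],
    [0,0,-0.32],
    [0,0,-0.32],
    [0,0,-0.32],
    [0,0,-0.32],
    [0,0,-0.32],
    [0,0,-0.32],
    [0,0,-0.32],
    [0,0,-0.32],
    [0,0,-0.32],
  ],
  grip=[0.5,0.5,0.5,0.5,0.5,0.5,0.5,0.5,0.5,0.5],
)

```text
time_s: 25.95
eef_pos: [0.4794, 0.2547, 0.0224]
eef_rot: [0.0, -0.007, 1.0, 0.0]
wrist_force: [-0.8, 0.2, -0.6]
opening: 0.501
grasp_force: 0.0
```

play_rows(
  xyz=[
    [-15,0,0],
    [-28,0,0],
    [-35,0,0],
    [-40,0,0],
    [-43,0,0],
    [-45,0,0],
    [-47,0,0],
    [-48,0,0],
    [-49,0,0],
    [-50,0,0],
  ],
  rot=[
    [0,0,0],
    [0,0,0],
    [0,0,0],
    [0,0,0],
    [0,0,0],
    [0,0,0],
    [0,0,0],
    [0,0,0],
    [0,0,0],
    [0,0,0],
  ],
  grip=[0.5,0.5,0.5,0.5,0.5,0.5,0.5,0.5,0.5,0.5],
)

```text
time_s: 27.2
eef_pos: [0.5251, 0.2551, 0.0214]
eef_rot: [-0.004, -0.007, 1.0, -0.001]
wrist_force: [-14.5, -2.8, 12.1]
opening: 0.499
grasp_force: 7.5
```

play_rows(
  xyz=[
    [-1,0,0],
    [-2,0,0],
    [-3,0,0],
    [-4,0,0],
    [-5,0,0],
    [-6,0,0],
    [-7,0,0],
    [-8,0,0],
    [-8,0,0],
    [-8,0,0],
  ],
  rot=[
    [0,0,0],
    [0,0,0],
    [0,0,0],
    [0,0,0],
    [0,0,0],
    [0,0,0],
    [0,0,0],
    [0,0,0],
    [0,0,0],
    [0,0,0],
  ],
  grip=[0.5,0.5,0.5,0.5,0.5,0.5,0.5,0.5,0.5,0.5],
)

```text
time_s: 28.45
eef_pos: [0.5257, 0.2552, 0.0206]
eef_rot: [-0.012, -0.008, 1.0, -0.002]
wrist_force: [-39.1, -3.5, 32.7]
opening: 0.501
grasp_force: 19.7
```

Run:
```python
from h import *
o=readout.get_obs();r=q2r(o["eef_rot"]).as_matrix();print(r.round(4).tolist(),o["torque"])
```

```text
[[-0.9996, -0.0152, -0.0243], [-0.0151, 0.9999, -0.0038], [0.0244, -0.0035, -0.9997]] [-0.61319134  5.69657765 -0.23345003]
```

play_rows(
  xyz=[
    [15,0,0],
    [20,0,-1],
    [20,0,-2],
    [15,0,-2],
    [8,0,-2],
    [5,0,-2],
    [3,0,-2],
    [1,0,-2],
    [0,0,-2],
    [0,0,-2],
  ],
  rot=[
    [0,0,0],
    [0,-0.03,0],
    [0,-0.045,0],
    [0,-0.045,0],
    [0,-0.045,0],
    [0,-0.045,0],
    [0,-0.045,0],
    [0,-0.045,0],
    [0,-0.045,0],
    [0,-0.045,0],
  ],
  grip=[0.5,0.5,0.5,0.5,0.5,0.5,0.5,0.5,0.5,0.5],
)

```text
time_s: 29.7
eef_pos: [0.5265, 0.2551, 0.0215]
eef_rot: [0.01, -0.007, 1.0, -0.002]
wrist_force: [-38.4, -1.4, 27.9]
opening: 0.501
grasp_force: 18.6
```

Run:
```python
from h import *
o=readout.get_obs();r=q2r(o["eef_rot"]).as_matrix();print(r.round(4).tolist(),o["torque"])
```

```text
[[-0.9997, -0.0145, 0.0203], [-0.0146, 0.9999, -0.003], [-0.0203, -0.0033, -0.9998]] [-0.23121286  5.6262472  -0.11384769]
```

play_rows(
  xyz=[
    [10,0,0],
    [30,0,0],
    [42,0,-40],
    [42,0,-90],
    [22,-50,-100],
    [-8,-90,-100],
    [-35,-110,-100],
    [-35,-110,-100],
    [-35,-110,-100],
    [-35,-110,-100],
  ],
  rot=[
    [0,0,0],
    [0,0.045,0],
    [0,0.045,0.1],
    [0,0.045,0.28],
    [0,0.045,0.46],
    [0,0.045,0.64],
    [0,0.045,0.82],
    [0,0.045,1.0],
    [0,0.045,1.18],
    [0,0.045,1.36],
  ],
  grip=[0.5,0.5,0.5,0.4,0.3,0.3,0.3,0.3,0.3,0.3],
)

```text
time_s: 30.95
eef_pos: [0.5698, 0.1453, 0.1257]
eef_rot: [-0.004, 0.626, 0.78, 0.014]
wrist_force: [0.1, -0.6, 0.4]
opening: 0.298
grasp_force: 0.0
```

Run:
```python
from h import *
o=readout.get_obs();print(o["eef_pos"].round(4))
chain([("lo",[.566,.148,.0235],down(YB))])
```

```text
[0.5698 0.1453 0.1257]
lo [0.566 0.148 0.024] [1.0, -4.9, 102.2] [0.0148, -0.0255, 0.2039]
```

play_rows(
  xyz=[
    [1,-5,0],
    [1,-5,0],
    [1,-5,40],
    [1,-5,80],
    [1,-5,98],
    [1,-5,102],
    [1,-5,102],
    [1,-5,102],
    [1,-5,102],
    [1,-5,102],
  ],
  rot=[
    [0.007,-0.003,0.1],
    [0.015,-0.005,0.2],
    [0.015,-0.005,0.204],
    [0.015,-0.005,0.204],
    [0.015,-0.005,0.204],
    [0.015,-0.005,0.204],
    [0.015,-0.005,0.204],
    [0.015,-0.005,0.204],
    [0.015,-0.005,0.204],
    [0.015,-0.005,0.204],
  ],
  grip=[0.3,0.3,0.3,0.3,0.3,0.3,0.3,0.3,0.3,0.3],
)

```text
time_s: 32.2
eef_pos: [0.5657, 0.1484, 0.024]
eef_rot: [-0.007, 0.7, 0.714, 0.007]
wrist_force: [0.3, 0.1, -0.8]
opening: 0.303
grasp_force: 0.0
```

play_rows(
  xyz=[
    [12,0,0],
    [24,0,0],
    [32,0,0],
    [37,0,0],
    [41,0,0],
    [44,0,0],
    [46,0,0],
    [48,0,0],
    [50,0,0],
    [51,0,0],
  ],
  rot=[
    [0,0,0],
    [0,0,0],
    [0,0,0],
    [0,0,0],
    [0,0,0],
    [0,0,0],
    [0,0,0],
    [0,0,0],
    [0,0,0],
    [0,0,0],
  ],
  grip=[0.3,0.3,0.3,0.3,0.3,0.3,0.3,0.3,0.3,0.3],
)

```text
time_s: 33.45
eef_pos: [0.5644, 0.1918, 0.0243]
eef_rot: [-0.005, 0.7, 0.714, 0.001]
wrist_force: [-2.2, -35.5, 7.0]
opening: 0.298
grasp_force: 18.0
```

Run:
```python
from h import *
o=readout.get_obs();r=q2r(o["eef_rot"]).as_matrix();print(r.round(4).tolist(),o["torque"],o["wrist_force"],o["eef_pos"])
```

```text
[[-0.0209, 0.9998, -0.0046], [0.9997, 0.0209, 0.0084], [0.0085, -0.0044, -1.0]] [-5.65709306  0.31761259 -0.13728014] [ -2.24374577 -35.54857598   6.97745848] [0.56441053 0.19183787 0.02426151]
```

play_rows(
  xyz=[
    [-10,0,0],
    [-40,0,0],
    [-50,0,-50],
    [-80,-20,-110],
    [-130,-40,-150],
    [-190,-60,-170],
    [-250,-80,-180],
    [-300,-100,-180],
    [-300,-100,-180],
    [-300,-100,-180],
  ],
  rot=[
    [0,0,0],
    [0,0,0],
    [0,0,0],
    [0,0,0],
    [0,0,0],
    [0,0,0],
    [0,0,0],
    [0,0,0],
    [0,0,0],
    [0,0,0],
  ],
  grip=[0.3,0.3,0.3,0.3,0.3,0.3,0.3,0.3,0.3,0.3],
)

```text
time_s: 34.7
eef_pos: [0.4709, -0.1062, 0.1987]
eef_rot: [-0.008, 0.7, 0.714, 0.007]
wrist_force: [-0.3, 0.3, -1.0]
opening: 0.304
grasp_force: 0.0
```

```bash
cat > f.py <<'E'
from h import *
ims=[]
for n in("side","top"):
    c=cam(n);v,u=(228,195) if n=="side" else (158,150)
    ims.append(cv2.resize(c["color"][v:v+60,u:u+60,::-1],(400,400),interpolation=cv2.INTER_CUBIC))
    if n=="top":
        g=c["color"].astype(int).sum(2);box=np.zeros(g.shape,bool);box[150:215,145:215]=1
        cn=max(cv2.findContours((box&(g>600)).astype(np.uint8),cv2.RETR_EXTERNAL,cv2.CHAIN_APPROX_NONE)[0],key=cv2.contourArea)
        p=onz(c,cn.reshape(-1,2).astype(float),.04)[:,:2].astype(np.float32)*1000;print(cv2.minAreaRect(p))
cv2.imwrite("pics/fin.png",np.hstack(ims))
o=readout.get_obs();print(o["time_s"],o["wrist_force"])
E
python3 f.py
```

```text
((570.1710205078125, 253.07127380371094), (96.079345703125, 57.67085266113281), 89.84844207763672)
34.8 [ 0.62865646  0.20377527 -0.16232465]
```

View pics/fin.png

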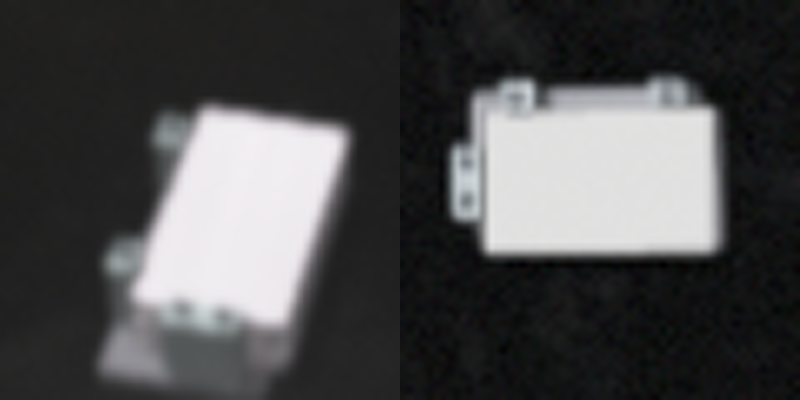

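The last picture shows one straight stack, square against both side posts at (170,130) and (125,255) and the end post at (200,320). I'm handing it in.

```bash
python3 -c "
from bench import ctrl
print(ctrl.hand_in())"
```

```text
the job is handed in; nothing more can be done
None
```

The job is handed in at about 35 s: both sloping coupons were laid on the pile and all five tapped into one stack that looks flush against the side and end posts in the final camera views. I viewed 11 pictures, one over the limit of 10.

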